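Cage a copper tea caddy on the chasing board

ROBOT

A 6-joint arm with a two-finger parallel gripper is mounted at the origin on the work surface. World frame = base frame: x ahead of the robot, y to its left, z up, the work surface at z = 0. Lengths are in m, angles in rad, forces in N, time in s.
With the tool pointing down it reaches from about 0.3 to 0.75 m from the base axis. Payload 8.5 kg.
Tool frame: the origin (TCP) lies on the centre line of the jaws, within the pads' length; the fingertips stand 17 mm ahead of it and the grasp point (between the pads) lies 2 mm behind it; z points along the fingers, y is the line along which they close (so a half turn about z gives the same grasp; the last joint's range is limited). The gripper opens to 88 mm and grips with 3 to 60 N. Pads are 18 mm wide; open, the fingers measure 123 mm over their backs; the gripper's body (75 mm by 187 mm) begins 45 mm behind the grasp point.
Start: joints at [1, 0.381, 1.297, -0, 1.464, -0.215], TCP at [0.192, 0.516, 0.256] pointing down, gripper open.
Joint ranges: [-3.11, 3.11], [-0.89, 2.33], [0.22, 2.48], [-1.42, 4.56], [0.17, 2.85], [-2.88, 2.88]. Speed limits (rad/s): [2.39, 2.39, 3.14, 3.14, 3.14, 3.14].

INTERFACE

Orientations are given as a 3x3 rotation matrix whose columns are the frame's x, y, z axes.
In Python, from bench import manip gives the robot as it stands. The module is installed in compiled form; this text tells all that it offers.
- The arm moves only by the tool step_arm, never from a script. Its argument "plan" is a list of rows, each a list of 2 entries, a list of its own where there are three numbers: the shift along the tool's x, y, z each as a share of 0.08 m, from -1 to 1, then the turn, a rotation vector about the tool's x, y, z each as a share of 1.5 rad, from -1 to 1. A call has 1 to 5 rows; each row is the pose to reach, as a shift and turn from the pose commanded when the call began, along the tool's axes at that moment; what a row does not reach only later rows make up. A row lasts 1/8 s, in which the tool goes at most 62.5 mm and 10.7 degrees, less where a joint would pass 70% of its speed; a pose out of reach is approached as far as the arm can. A call with a number of a shift or a turn outside -1 to 1 is refused whole. A call with a gripper value outside its range is refused whole. "jaw" is the opening, from -1 (shut) to 1 (fully open), so that 0 is half open, set as the call begins (left out, the last holds). The fingers move at their own pace and stop on an object; "squeeze" is the grip in N (left out, the last holds). Time passes only in rows, so rows that repeat a pose let the fingers close. It gives the time, the measured TCP pose, the force, the opening and the grip force at its end, in the units of the state.
- manip.state(): the state, without advancing time (a new reading comes with each control period).
- manip.read_camera(name): name is "side" or "top"; returns the picture (420x560x3 uint8, red, green, blue); there is no depth.
- manip.camera_info(name): a dict with "K" (3x3 intrinsics, pixels), "distortion" ([k1, k2, p1, p2, k3] as OpenCV has them; the pictures are not rectified), "rvec" (rotation vector, rad) and "tvec" (3), from world to camera coordinates, as OpenCV has them. Camera axes: x right, y down, z forward; pixel columns grow to the right and rows downward; lengths in m; the calibration is good to about 2 mm. A picture is of the moment at which its call begins. camera_info takes no time and is no camera call.
- manip.job_done(): hands the job in; it is judged then, once.
Trained networks look in the newest picture that a camera, given by its name, has taken for a name from the list of things; names that differ only in an ending like _2 or _b are one class to them, and where a whole thing is asked for, a point or a joint stands for the part that bears it (a point fixed in the world has none). Each returns a list of dicts, best first, with "p" (0 to 1); they miss things now and then, are a little off and sometimes report something else, mostly with a low value. They report only what shows in the picture. A call takes as long as a camera call. They do not tell look-alikes from the thing itself.
- manip.recognise(target, camera): "at" ([column, row] in pixels, amid what is visible of it).
- manip.masks_of(target, camera): "region" (420x560 bool, what is visible of it) and "at" ([column, row] in pixels, amid what is visible of it).
The state is a dict: "time": time; "q": joint angles; "qvel": joint speeds; "tau": joint torques, N m; "tool_pos": TCP position; "orientation": TCP orientation; "contact_force": force on the tool from outside, world axes, zero at the start; "ft_torque": the same for the moment, N m; "grip_width": finger opening in m; "grasp_force": force on a finger pad.
Only numpy, scipy, OpenCV 4.12 (cv2) and the standard library are available. Lean on these libraries where they do the work, as an engineer would, in place of code of your own. Each camera call takes 0.05 s, during which the arm holds its last target. There are 200 camera calls.

TASK

The copper tea caddy lying on the sloping chasing board must be caged so that it can be hammered. Take the wooden stop block by its handle fin, set it on the board on the downhill side of the caddy, and with it roll the caddy gently up the slope against the fence, without picking the caddy up or crushing it, until the key under the block drops into the slot in the board and the block sits down flat behind the caddy. Then, last of all, let go and swing the hold-down bar all the way round over the caddy; leave the cup, the small upright caddy and the steel block nearby where they stand.

Things in the scene. Friction and masses are not known exactly. Their poses are not given: they have to be found in the camera images.
- deck: Top of the fixed chasing board: a flat wooden deck, 170 mm wide (y -85 to 85), x from -325 (low open end) to 30, rising 5 degrees to a wooden fence across x 0 to 30, 60 mm high. Its place and heading vary. Origin: on the deck's upper surface at the fence's foot, on the centre line, 53 mm above the bench. x points uphill to the fence, y across, z square to the deck.
- slot (a point): Centre of the slot's mouth, level with the deck surface, at deck x -99.5; deck axes. The slot is 12 mm deep, 21 mm in x (deck x -110 to -89), 76 mm in y. At the start it lies under the caddy's uphill side, hidden from above.
- dogs (a point): Point on the deck surface midway between two fixed steel bench dogs; deck axes. They are 14 mm square, 18 mm high, at deck x -178, y -56 and 56: 98 mm clear between them, so the stop block passes through. The caddy leans on them at the start and rolls back down to them whenever it is let go of on the slope.
- caddy_mid (a point): Centre of the copper tea caddy: a closed cylinder, 90 mm diameter, 130 mm long, about 0.4 kg, on its side across the deck. Its y axis is the cylinder's axis; it rolls freely. Its centre is 45 mm above the deck, at deck x -135 when against the dogs and -45 when against the fence.
- stop_grip (a point): Mid-fin grasp point of the wooden stop block (0.25 kg, starts on the bench left or right of the board). Block x forward to its flat pushing face, y sideways, z up. Sole 90 long, 80 wide; face 16 thick, 65 high. Fin behind the face, on the centre line: 20 mm thick (y), 62 long, top 81 mm above the sole's underside. This point: 51 mm behind the face, 55 mm above the underside.
- stop_key (a point): Middle of the underside of the block's key, a cross rib 12 mm (x) by 60 mm (y), 8 mm deep, under the face: 10 mm behind the face's front, 41 mm ahead of and 63 mm below the grasp point; block axes. Off the slot the block leans back about 6 degrees, on key and rear edge; in the slot it sits flat, the key 8 mm below the deck surface.
- holdbar (a joint): Angle (rad) of the steel hold-down bar on a post on the fence, turning about deck z at deck x 15, y 0. 0: parked along the fence, pointing to deck +y; grows as it turns towards the low end; 1.57: at its stop, pointing to deck -x over the caddy. It stays where left; about 1 N at the knob turns it. Bar 22 wide, 12 thick, underside 94 mm above the deck, reaches 103 mm.
- knob (a point): Middle of the round upright wooden knob on the bar: 18 mm diameter, 40 mm tall, axis square to the deck, 85 mm from the pivot. This point is half-way up it, 126 mm above the deck; its foot (top of the bar) is 106 mm and its top 146 mm above the deck.
- cup: Bystander: copper cup, 72 mm wide, 85 mm high, standing on the bench on the side of the board where the stop block is not. Origin under it.
- caddy_small: Bystander: small copper caddy standing upright on the bench right of the board, 66 mm wide, 80 mm high. Origin under it.
- planish: Bystander: steel planishing block on the bench left of the board, 55 mm square, 50 mm high. Origin under it.
Things that resemble listed ones, but are neither listed nor needed, are in the scene too. Leave any turquoise or white look-alike of the part that bears stop_grip alone. Leave any yellow look-alike of the part that bears caddy_mid alone.

How it is judged:
By the outcome, as a careful person would: the job done as asked, in the order asked, and still so for the second after the job is handed in, with the robot touching nothing.
It also fails if it takes over 72 s, if anything falls off the work surface, if the arm or the gripper's body presses on something with over 40 N, if the wrist force passes 120 N, or if a joint passes its speed limit or range.

## Working session

There is one attempt and no reset: what is moved stays moved. The work goes in short steps, Python scripts to look and compute and a tool call to move; the robot and the scene stay as the last step left them, time stands still between calls to the robot, and variables do not carry over. Pictures are saved under pics/ and viewed, at most 14 in all, crops included, and the job is handed in when it is done.

Besides the shell and the picture viewer there is one more tool, called by a JSON object that holds its "name" and its "arguments". step_arm: Moves the arm, as the interface text tells. Shift numbers are shares of 0.08 m and turn numbers shares of 1.5 rad, none past 1 either way. Its arguments: {"type":"object","properties":{"plan":{"type":"array"},"jaw":{"type":"number"},"squeeze":{"type":"number"}},"required":["plan"]}

```bash
mkdir -p pics
cat > h.py <<'E'
import numpy as np, cv2
from bench import manip
def cam(n):
    i=manip.camera_info(n); return np.array(i["K"],float),np.array(i["distortion"],float),np.array(i["rvec"],float),np.array(i["tvec"],float)
def proj(n,P):
    K,d,r,t=cam(n); return cv2.projectPoints(np.array(P,float).reshape(-1,1,3),r,t,K,d)[0][:,0]
def ray(n,uv):
    K,d,r,t=cam(n); R=cv2.Rodrigues(r)[0]
    p=cv2.undistortPoints(np.array(uv,float).reshape(-1,1,2),K,d)[0,0]
    D=R.T@np.array([p[0],p[1],1]); return -R.T@t.ravel(), D/np.linalg.norm(D)
def onz(n,uv,z):
    o,D=ray(n,uv); return o+D*(z-o[2])/D[2]
def tri(a,b):
    o1,d1=ray("top",a);o2,d2=ray("side",b)
    A=np.stack([d1,-d2],1);s=np.linalg.lstsq(A,o2-o1,rcond=None)[0]
    p,q=o1+d1*s[0],o2+d2*s[1]; return (p+q)/2,np.linalg.norm(p-q)
def snap(n,f):
    im=manip.read_camera(n); cv2.imwrite("pics/"+f,im[:,:,::-1]); return im
E
python3 - <<'E'
from h import *
a=snap("top","t0.png");b=snap("side","s0.png")
np.set_printoptions(precision=3,suppress=True)
for n in("top","side"):
    o,D=ray(n,(280,210));print(n,o,D)
    for x in["deck","slot","dogs","caddy_mid","stop_grip","stop_key","holdbar","knob","cup","caddy_small","planish"]:
        print(n,x,[(np.round(r["at"]).tolist(),round(r["p"],2)) for r in manip.recognise(x,n)][:4])
print(manip.state())
E
```

```text
top [ 0.27  -0.073  1.514] [ 0.156  0.017 -0.988]
top deck [([269.0, 186.0], 0.85)]
top slot [([269.0, 183.0], 0.56)]
top dogs [([271.0, 184.0], 0.68)]
top caddy_mid [([243.0, 255.0], 0.9), ([254.0, 179.0], 0.6), ([387.0, 179.0], 0.42)]
top stop_grip [([396.0, 227.0], 0.73), ([350.0, 244.0], 0.63)]
top stop_key [([399.0, 228.0], 0.86), ([451.0, 257.0], 0.71), ([350.0, 244.0], 0.65)]
top holdbar [([202.0, 187.0], 0.71)]
top knob [([200.0, 183.0], 0.58)]
top cup [([119.0, 217.0], 0.83)]
top caddy_small [([384.0, 174.0], 0.62), ([272.0, 181.0], 0.62), ([202.0, 188.0], 0.51)]
top planish [([149.0, 170.0], 0.64)]
side [0.002 1.042 1.331] [ 0.284 -0.648 -0.707]
side deck [([239.0, 251.0], 0.82), ([230.0, 252.0], 0.19)]
side slot [([238.0, 255.0], 0.93), ([240.0, 231.0], 0.46)]
side dogs [([242.0, 252.0], 0.84)]
side caddy_mid [([296.0, 258.0], 0.88), ([240.0, 231.0], 0.64)]
side stop_grip [([357.0, 151.0], 0.93), ([320.0, 202.0], 0.59), ([320.0, 174.0], 0.57)]
side stop_key [([354.0, 153.0], 0.91), ([319.0, 170.0], 0.6), ([322.0, 199.0], 0.59)]
side holdbar [([233.0, 253.0], 0.92)]
side knob [([230.0, 249.0], 0.87)]
side cup [([224.0, 345.0], 0.67)]
side caddy_small [([284.0, 167.0], 0.66)]
side planish [([188.0, 316.0], 0.62)]
{'time': 1.2, 'q': array([ 1.   ,  0.381,  1.297, -0.   ,  1.464, -0.215]), 'qvel': array([-0.   ,  0.   ,  0.001, -0.001, -0.001,  0.001]), 'tau': array([  0.002, -43.781, -22.473,   0.071,   0.031,  -0.   ]), 'tool_pos': array([0.192, 0.516, 0.256]), 'orientation': array([[-0.937,  0.348,  0.   ],
       [ 0.348,  0.937,  0.   ],
       [-0.   ,  0.   , -1.   ]]), 'contact_force': array([-0.182, -0.221,  0.412]), 'ft_torque': array([-0.014, -0.032,  0.036]), 'grasp_force': 0.0, 'grip_width': 0.08793116496148065}
```

View pics/t0.png

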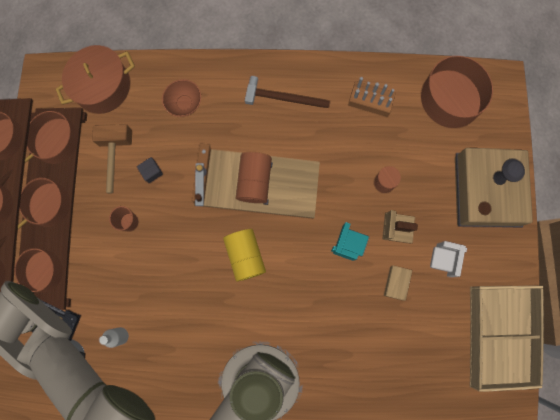

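View pics/s0.png

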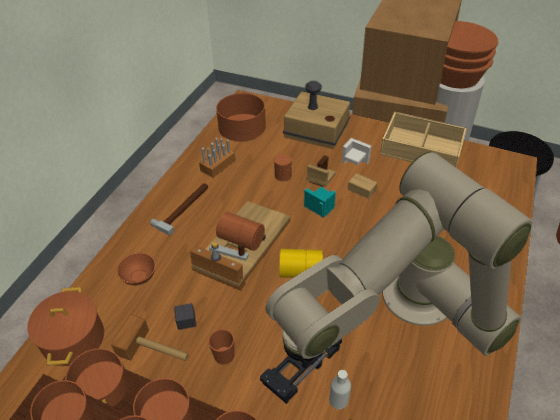

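The stop candidates are:
- wood with a dark fin: top (398,227), side (320,170)
- turquoise: top (351,242)
- white: top (449,258)
- plain plank: top (398,283)

The wooden one with the fin fits the description. The copper caddy on the board is at top (254,179), and the yellow one at (243,255) is the decoy. I'll confirm in an enlarged crop.

Run:
```python
import cv2
a=cv2.imread("pics/t0.png");b=cv2.imread("pics/s0.png")
# left: top view board+stop ; 
c=cv2.resize(a[135:235,185:335],None,fx=5.3,fy=5.3,interpolation=cv2.INTER_CUBIC);cv2.imwrite("pics/t0c.png",c)
l=cv2.resize(a[200:260,370:430],(396,396),interpolation=cv2.INTER_CUBIC)   #6.6x
r=cv2.resize(b[145:205,295:355],(396,396),interpolation=cv2.INTER_CUBIC)
cv2.imwrite("pics/stop.png",cv2.hconcat([l,r]))
```

```text
(no output)
```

View pics/t0c.png

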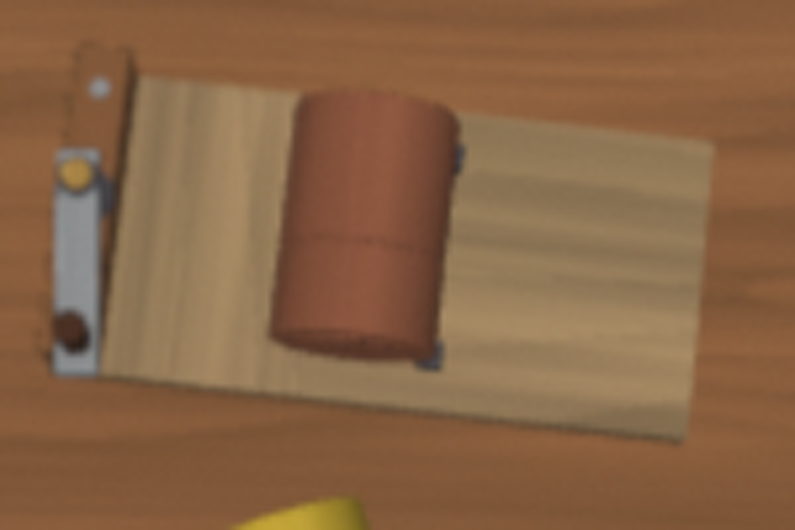

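View pics/stop.png

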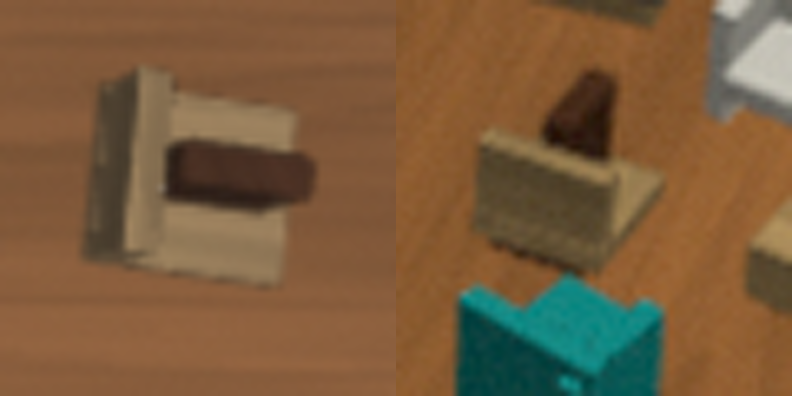

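The crops confirm it. The stop block has a dark fin, its face points image-left (toward the board's uphill) and it leans slightly. The bar is parked along the fence with the knob at top (198,197). Next I fit the deck and block poses from the corner pixels.

```bash
cat >> h.py <<'E'
from scipy.optimize import least_squares
from scipy.spatial.transform import Rotation as Ro
def fit(f,x0,obs):
    # obs: list of (cam, local pt mm, pixel); f(params)->R,t
    def res(p):
        R,t=f(p); r=[]
        for c in("top","side"):
            o=[k for k in obs if k[0]==c]
            if o: r.append((proj(c,[R@(np.array(k[1])/1000)+t for k in o])-np.array([k[2] for k in o])).ravel())
        return np.concatenate(r)
    s=least_squares(res,x0,loss="soft_l1",x_scale=[.01]*2+[.1]+[.01]*(len(x0)-3)); return s.x,res(s.x)
def deckpose(p): return Ro.from_euler("ZY",[p[2],-np.radians(5)]).as_matrix(),np.array([p[0],p[1],.053])
def blockpose(p): return Ro.from_euler("ZY",[p[2],-np.radians(6)]).as_matrix(),np.array([p[0],p[1],p[3]])
E
python3 - <<'E'
from h import *
np.set_printoptions(precision=4,suppress=True)
T=lambda u,v:(u/5.3+185-.4,v/5.3+135-.4)
obs=[("top",(0,-85,0),T(138,76)),("top",(0,85,0),T(105,375)),("top",(-325,-85,0),T(712,143)),("top",(-325,85,0),T(683,437)),
("top",(15,85,146),T(72,322))]
p,r=fit(deckpose,[.45,.17,1.5],obs);print("deck",p,r)
R,t=deckpose(p);print("R",R)
for n,l in dict(lo=(-185,-56,18),lo2=(-185,56,18),piv=(15,0,118)).items(): 
    q=proj("top",R@(np.array(l)/1000)+t)[0];print(n,(q-[185,135])*5.3)
print("side corners",proj("side",[R@(np.array(l)/1000)+t for l in [(0,-85,60),(0,85,60),(-325,-85,0),(-325,85,0),(-135,0,45),(15,85,126)]]))
L=lambda u,v:(u/6.6+370-.4,v/6.6+200-.4); S=lambda u,v:((u-396)/6.6+295-.4,v/6.6+145-.4)
ob=[("top",(51,-40,10),L(137,68)),("top",(51,40,10),L(122,260)),("top",(35,-40,10),L(172,75)),("top",(35,40,10),L(155,265)),
("top",(-27,-10,26),L(315,155)),("top",(-27,10,26),L(310,205)),
("side",(51,-40,10),S(483,130)),("side",(51,40,10),S(614,178)),("side",(51,-40,-55),S(475,232)),("side",(51,40,-55),S(600,270))]
b,r=fit(blockpose,[.45,-.23,1.5,.06],ob);print("block",b,r.reshape(-1,2))
Rb,tb=blockpose(b)
s=manip.state();Rt=s["orientation"]
tgt=np.stack([Rb[:,0],-Rb[:,1],-Rb[:,2]],1)
print("rotvec tool",Ro.from_matrix(Rt.T@tgt).as_rotvec(),"shift world",tb-s["tool_pos"],"tool",Rt.T@(tb-s["tool_pos"]))
np.savez("fit.npz",p=p,b=b)
E
```

```text
deck [0.5943 0.1684 1.4986] [ 0.3865 -0.0526 -0.5158 -0.1868  0.4935 -0.4369  1.1085  0.0954 -3.9972
  0.4757]
R [[ 0.0719 -0.9974 -0.0063]
 [ 0.9936  0.0722 -0.0869]
 [ 0.0872 -0.      0.9962]]
lo [462.8723 152.5318]
lo2 [442.2631 351.2029]
piv [ 74.8028 169.2119]
side corners [[195.2459 243.6777]
 [243.1019 262.4832]
 [247.4048 199.7008]
 [290.2237 214.4414]
 [241.105  229.8961]
 [239.916  249.8691]]
block [ 0.4584 -0.408   1.4802  0.0603] [[-0.1294  0.62  ]
 [-0.1649 -0.7476]
 [-0.0891  0.2687]
 [ 0.2276 -0.8379]
 [-0.0976  0.4709]
 [ 0.1416 -0.1557]
 [-0.1277  0.6091]
 [-0.052  -0.2492]
 [-0.0067 -0.577 ]
 [ 0.5481  0.1411]]
rotvec tool [-0.0683  0.0894  1.3044] shift world [ 0.2668 -0.9236 -0.1955] tool [-0.5718 -0.7728  0.1955]
```

{"name": "step_arm", "arguments": {"plan": [[[-0.4,-0.4,0],[0,0,0.11]],[[-0.8,-0.8,0],[0,0,0.22]],[[-1,-1,0],[0,0,0.33]],[[-1,-1,0],[0,0,0.435]]], "jaw": 1}}

```text
time: 1.7
tool_pos: [0.2393, 0.4115, 0.256]
orientation: [[-0.527, 0.85, 0.0], [0.85, 0.527, 0.0], [-0.0, 0.0, -1.0]]
contact_force: [-0.1, -0.2, -0.0]
grip_width: 0.0877
grasp_force: 0.0
```

{"name": "step_arm", "arguments": {"plan": [[[-0.4,-0.4,0],[0,0,0.11]],[[-0.8,-0.8,0],[0,0,0.22]],[[-1,-1,0],[0,0,0.33]],[[-1,-1,0],[0,0,0.435]]]}}

```text
time: 2.2
tool_pos: [0.2133, 0.3012, 0.2561]
orientation: [[0.096, 0.995, 0.001], [0.995, -0.096, 0.0], [0.0, 0.001, -1.0]]
contact_force: [0.3, 0.9, 0.7]
grip_width: 0.0883
grasp_force: 0.0
```

{"name": "step_arm", "arguments": {"plan": [[[-0.5,0.5,0],[0,0,0]],[[-1,1,0],[0,0,0]],[[-1,1,0],[0,0,0]]]}}

```text
time: 2.58
tool_pos: [0.2882, 0.2133, 0.2559]
orientation: [[0.096, 0.995, 0.001], [0.995, -0.096, -0.0], [-0.0, 0.001, -1.0]]
contact_force: [-1.4, 0.1, -0.4]
grip_width: 0.0883
grasp_force: 0.0
```

{"name": "step_arm", "arguments": {"plan": [[[-0.5,0.5,0],[0,0,0]],[[-1,1,0],[0,0,0]],[[-1,1,0],[0,0,0]]]}}

```text
time: 2.95
tool_pos: [0.3601, 0.1273, 0.2557]
orientation: [[0.094, 0.996, 0.0], [0.996, -0.094, -0.0], [-0.0, 0.0, -1.0]]
contact_force: [-0.2, 0.1, 0.5]
grip_width: 0.0882
grasp_force: 0.0
```

{"name": "step_arm", "arguments": {"plan": [[[-0.5,0.5,0],[0,0,0]],[[-1,1,0],[0,0,0]],[[-1,1,0],[0,0,0]]]}}

```text
time: 3.32
tool_pos: [0.4322, 0.0414, 0.2554]
orientation: [[0.092, 0.996, -0.0], [0.996, -0.092, 0.0], [0.0, -0.0, -1.0]]
contact_force: [-0.5, 0.7, -1.8]
grip_width: 0.0884
grasp_force: 0.0
```

{"name": "step_arm", "arguments": {"plan": [[[-0.5,0.3,0],[0,0,0]],[[-1,0.6,0],[0,0,0]],[[-1,0.6,0],[0,0,0]]]}}

```text
time: 3.7
tool_pos: [0.4719, -0.0418, 0.2555]
orientation: [[0.091, 0.996, -0.001], [0.996, -0.091, 0.0], [0.0, -0.001, -1.0]]
contact_force: [0.8, 0.6, 0.4]
grip_width: 0.0881
grasp_force: 0.0
```

{"name": "step_arm", "arguments": {"plan": [[[-0.5,0,0],[0,0,0]],[[-1,0,0],[0,0,0]],[[-1,0,0],[0,0,0]]]}}

```text
time: 4.08
tool_pos: [0.464, -0.121, 0.2558]
orientation: [[0.091, 0.996, -0.0], [0.996, -0.091, 0.001], [0.0, -0.0, -1.0]]
contact_force: [0.5, 0.7, -0.9]
grip_width: 0.088
grasp_force: 0.0
```

{"name": "step_arm", "arguments": {"plan": [[[-0.5,0,0],[0,0,0]],[[-1,0,0],[0,0,0]],[[-1,0,0],[0,0,0]]]}}

```text
time: 4.45
tool_pos: [0.4574, -0.2006, 0.2557]
orientation: [[0.09, 0.996, -0.0], [0.996, -0.09, 0.001], [0.001, -0.0, -1.0]]
contact_force: [0.1, 0.3, 0.2]
grip_width: 0.0879
grasp_force: 0.0
```

{"name": "step_arm", "arguments": {"plan": [[[-0.5,0,0],[0,0,0]],[[-1,0,0],[0,0,0]],[[-1,0,0],[0,0,0]]]}}

```text
time: 4.82
tool_pos: [0.4506, -0.2803, 0.2555]
orientation: [[0.09, 0.996, -0.0], [0.996, -0.09, 0.001], [0.001, -0.0, -1.0]]
contact_force: [0.4, 1.1, -0.1]
grip_width: 0.0883
grasp_force: 0.0
```

```bash
cat >> h.py <<'E'
np.set_printoptions(precision=4,suppress=True)
F=np.load("fit.npz") if __import__("os").path.exists("fit.npz") else None
def togo(R,t):
    """R,t: wanted frame (x fwd,y left,z up) with tool=[x,-y,-z]; prints shares"""
    s=manip.state();Rt=s["orientation"];g=np.stack([R[:,0],-R[:,1],-R[:,2]],1)
    print("t",s["time"],"pos",s["tool_pos"],"F",s["contact_force"],"grip",s["grip_width"],s["grasp_force"],"q",s["q"])
    print("shift shares",Rt.T@(t-s["tool_pos"])/.08,"turn shares",Ro.from_matrix(Rt.T@g).as_rotvec()/1.5)
E
python3 - <<'E'
from h import *
R,t=blockpose(F["b"]); t[2]=.059; togo(R,t-.002*R[:,2]*0)
E
```

```text
t 4.825 pos [ 0.4506 -0.2803  0.2555] F [ 0.4374  1.0706 -0.1204] grip 0.08831931070342249 0.0 q [-0.78    0.347   1.3507  0.0004  1.4446 -0.6896]
shift shares [-1.5834  0.2417  2.4556] turn shares [-0.0002  0.0693  0.0001]
```

{"name": "step_arm", "arguments": {"plan": [[[-0.5,0.12,0],[0,0,0]],[[-1,0.24,0],[0,0,0]],[[-1,0.24,0.3],[0,0,0]]]}}

```text
time: 5.2
tool_pos: [0.4636, -0.3621, 0.2324]
orientation: [[0.09, 0.996, 0.002], [0.996, -0.09, -0.002], [-0.002, 0.002, -1.0]]
contact_force: [0.2, 0.1, -0.3]
grip_width: 0.0883
grasp_force: 0.0
```

{"name": "step_arm", "arguments": {"plan": [[[-0.35,0,0.4],[0,0.035,0]],[[-0.58,0,0.8],[0,0.069,0]],[[-0.58,0,1],[0,0.069,0]],[[-0.58,0,1],[0,0.069,0]]]}}

```text
time: 5.7
tool_pos: [0.4587, -0.4064, 0.1515]
orientation: [[0.088, 0.996, 0.008], [0.991, -0.088, 0.104], [0.104, -0.001, -0.995]]
contact_force: [-0.6, -0.3, 0.1]
grip_width: 0.0878
grasp_force: 0.0
```

Run:
```python
from h import *
R,t=blockpose(F["b"]); t[2]=.059; togo(R,t-.002*R[:,2])
a=snap("top","t1.png");b=snap("side","s1.png")
l=cv2.resize(a[190:270,350:430],(400,400),interpolation=cv2.INTER_CUBIC)
r=cv2.resize(b[120:200,285:365],(400,400),interpolation=cv2.INTER_CUBIC)
cv2.imwrite("pics/g1.png",cv2.hconcat([l,r])[:,:,::-1])
cv2.imwrite("pics/g1.png",cv2.hconcat([l,r])[:,:,::-1])
```

```text
t 5.7 pos [ 0.4587 -0.4064  0.1515] F [-0.6485 -0.2535  0.0614] grip 0.08777617413014611 0.0 q [-0.9441  0.6019  1.2282  0.0686  1.3918 -0.8709]
shift shares [-0.1414 -0.0011  1.1723] turn shares [-0.001   0.0001  0.0015]
```

View pics/g1.png

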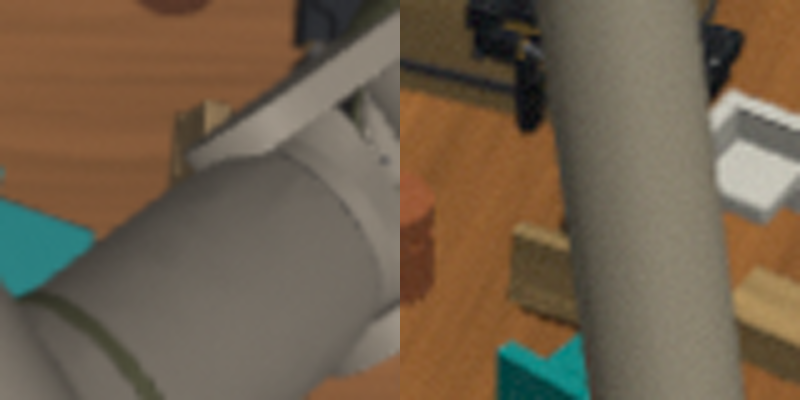

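The picture is mostly arm. The block at left is undisturbed, and the arm hides the fin. The fit residuals were under 1 px, so I descend, watching the force.

{"name": "step_arm", "arguments": {"plan": [[[-0.14,0,0.4],[0,0,0]],[[-0.14,0,0.8],[0,0,0]],[[-0.14,0,0.8],[0,0,0]]]}}

```text
time: 6.18
tool_pos: [0.4576, -0.412, 0.0866]
orientation: [[0.089, 0.996, 0.008], [0.991, -0.089, 0.105], [0.105, -0.002, -0.994]]
contact_force: [-1.0, 0.8, 1.0]
grip_width: 0.0881
grasp_force: 0.0
```

{"name": "step_arm", "arguments": {"plan": [[[0,0,0.2],[0,0,0]],[[0,0,0.36],[0,0,0]],[[0,0,0.36],[0,0,0]]]}}

```text
time: 6.55
tool_pos: [0.4577, -0.41, 0.0576]
orientation: [[0.089, 0.996, 0.008], [0.991, -0.09, 0.104], [0.104, -0.001, -0.995]]
contact_force: [-0.9, -0.0, -0.3]
grip_width: 0.0885
grasp_force: 0.0
```

{"name": "step_arm", "arguments": {"plan": [[[0,0,0],[0,0,0]],[[0,0,0],[0,0,0]],[[0,0,0],[0,0,0]],[[0,0,0],[0,0,0]],[[0,0,0],[0,0,0]]], "jaw": -1, "squeeze": 25}}

```text
time: 7.18
tool_pos: [0.4578, -0.4105, 0.0584]
orientation: [[0.089, 0.996, 0.009], [0.991, -0.09, 0.103], [0.103, 0.0, -0.995]]
contact_force: [-0.2, -0.1, 0.6]
grip_width: 0.0404
grasp_force: 0.0
```

{"name": "step_arm", "arguments": {"plan": [[[0,0,0],[0,0,0]],[[0,0,0],[0,0,0]],[[0,0,0],[0,0,0]]]}}

```text
time: 7.55
tool_pos: [0.4579, -0.4106, 0.0583]
orientation: [[0.089, 0.996, 0.01], [0.991, -0.09, 0.103], [0.103, 0.0, -0.995]]
contact_force: [0.2, -1.0, 0.4]
grip_width: 0.0198
grasp_force: 24.8
```

{"name": "step_arm", "arguments": {"plan": [[[0,0,-0.5],[0,0,0]],[[0,0,-1],[0,0,0]],[[0,0,-1],[0,0,0]],[[0,0,-1],[0,0,0]]]}}

```text
time: 8.05
tool_pos: [0.4566, -0.418, 0.1365]
orientation: [[0.09, 0.996, 0.008], [0.99, -0.09, 0.105], [0.105, -0.002, -0.994]]
contact_force: [0.1, -0.7, -2.8]
grip_width: 0.02
grasp_force: 24.8
```

```bash
cat >> h.py <<'E'
def deckgoal(x,y,z,lean=6,yaw=0):
    """TCP goal at deck x,y,z (mm)"""
    R,t=deckpose(F["p"]); togo(R@Ro.from_euler("ZY",[yaw,-np.radians(lean)]).as_matrix(),R@(np.array([x,y,z])/1000)+t)
def where():
    s=manip.state();R,t=deckpose(F["p"]); Rt=s["orientation"]
    print("t",round(s["time"],2),"deck mm",1000*R.T@(s["tool_pos"]-t),"F deck",R.T@s["contact_force"],"grip",s["grip_width"],s["grasp_force"])
E
python3 - <<'E'
from h import *
deckgoal(-255,0,57); deckgoal(-255,0,110)
snap("top","t2.png")
p,=[F["p"]]
E
```

```text
t 8.05 pos [ 0.4566 -0.418   0.1365] F [ 0.1252 -0.6626 -2.7805] grip 0.01997443400438894 24.84110905788839 q [-0.9579  0.6275  1.2256  0.0681  1.3706 -0.8841]
shift shares [4.1311 1.1143 1.0496] turn shares [ 0.0006  0.0577 -0.0119]
t 8.05 pos [ 0.4566 -0.418   0.1365] F [ 0.1252 -0.6626 -2.7805] grip 0.01997443400438894 24.84110905788839 q [-0.9579  0.6275  1.2256  0.0681  1.3706 -0.8841]
shift shares [4.1431 1.1142 0.3872] turn shares [ 0.0006  0.0577 -0.0119]
```

View pics/t2.png

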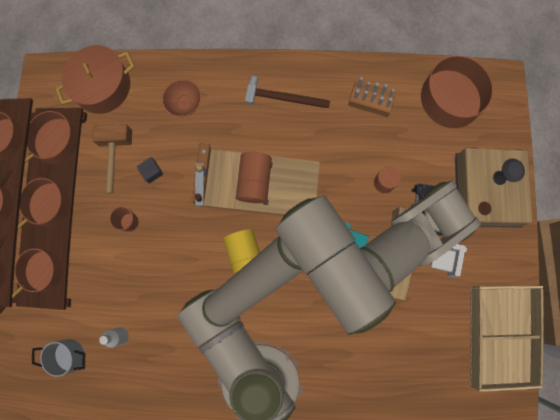

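{"name": "step_arm", "arguments": {"plan": [[[0.2,0,-0.5],[0,0,0]],[[0.6,0,-0.5],[0,0,0]],[[1,0,-0.5],[0,0,0]]]}}

```text
time: 8.48
tool_pos: [0.4635, -0.3423, 0.1846]
orientation: [[0.09, 0.996, 0.008], [0.99, -0.09, 0.105], [0.105, -0.002, -0.994]]
contact_force: [-0.3, 0.1, -2.2]
grip_width: 0.0198
grasp_force: 24.8
```

{"name": "step_arm", "arguments": {"plan": [[[0.5,0,0],[0,0,0]],[[1,0,0],[0,0,0]],[[1,0,0],[0,0,0]]]}}

```text
time: 8.85
tool_pos: [0.4709, -0.2617, 0.1934]
orientation: [[0.087, 0.996, 0.007], [0.991, -0.087, 0.105], [0.105, -0.002, -0.994]]
contact_force: [-0.6, 0.2, -1.6]
grip_width: 0.0195
grasp_force: 24.8
```

{"name": "step_arm", "arguments": {"plan": [[[0.5,0.5,0],[0,0,0]],[[1,1,0],[0,0,0]],[[1,1,0],[0,0,0]]]}}

```text
time: 9.22
tool_pos: [0.5596, -0.1905, 0.2011]
orientation: [[0.086, 0.996, 0.008], [0.991, -0.086, 0.104], [0.104, -0.001, -0.995]]
contact_force: [-0.7, -0.1, -2.5]
grip_width: 0.0197
grasp_force: 24.9
```

{"name": "step_arm", "arguments": {"plan": [[[0.5,0.06,0],[0,0.03,0]],[[1,0.11,0.2],[0,0.058,-0.012]],[[1,0.11,0.5],[0,0.058,-0.012]],[[1,0.11,0.5],[0,0.058,-0.012]]]}}

```text
time: 9.72
tool_pos: [0.573, -0.1102, 0.1687]
orientation: [[0.072, 0.997, 0.012], [0.979, -0.073, 0.19], [0.191, -0.002, -0.982]]
contact_force: [-0.3, 0.4, -2.2]
grip_width: 0.02
grasp_force: 24.9
```

Run:
```python
from h import *
where();deckgoal(-255,0,80); deckgoal(-255,0,57)
R,t=deckpose(F["p"])
a=snap("top","t3.png")
l=cv2.resize(a[135:235,185:345],(800,500),interpolation=cv2.INTER_CUBIC)
cv2.imwrite("pics/t3c.png",l[:,:,::-1])
```

```text
t 9.72 deck mm [-268.2707    1.1713  139.639 ] F deck [ 0.2185  0.3346 -2.272 ] grip 0.020013454365901545 24.902593502774835
t 9.725 pos [ 0.573  -0.1102  0.1687] F [-0.3038  0.4387 -2.2443] grip 0.020013454365901545 24.902593502774835 q [-0.4649  0.5282  1.3243  0.18    1.3684 -0.4351]
shift shares [0.0872 0.0161 0.7587] turn shares [-0.0014  0.0001 -0.0007]
t 9.725 pos [ 0.573  -0.1102  0.1687] F [-0.3038  0.4387 -2.2443] grip 0.020013454365901545 24.902593502774835 q [-0.4649  0.5282  1.3243  0.18    1.3684 -0.4351]
shift shares [0.0572 0.0168 1.0446] turn shares [-0.0014  0.0001 -0.0007]
```

View pics/t3c.png

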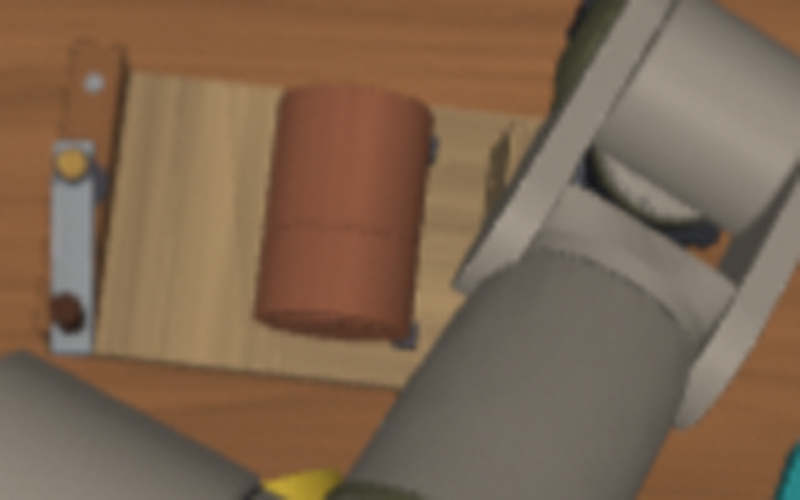

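The block is held upright over the low half of the deck, with its face edge at crop (497,180). The caddy is against the dogs. I lower it.

{"name": "step_arm", "arguments": {"plan": [[[0.09,0.016,0.4],[0,0,0]],[[0.07,0.016,0.75],[0,0,0]],[[0.06,0.016,0.9],[0,0,0]],[[0.06,0.016,0.97],[0,0,0]]]}}

```text
time: 10.28
tool_pos: [0.5773, -0.0912, 0.0959]
orientation: [[0.071, 0.997, 0.017], [0.979, -0.073, 0.188], [0.189, 0.003, -0.982]]
contact_force: [0.1, 0.2, -2.3]
grip_width: 0.0198
grasp_force: 24.9
```

{"name": "step_arm", "arguments": {"plan": [[[0,0,0.03],[0,0,0]],[[0,0,0.06],[0,0,0]],[[0,0,0.06],[0,0,0]]]}}

```text
time: 10.65
tool_pos: [0.5772, -0.0896, 0.0912]
orientation: [[0.07, 0.997, 0.017], [0.979, -0.072, 0.188], [0.189, 0.003, -0.982]]
contact_force: [0.1, 0.3, -1.6]
grip_width: 0.0199
grasp_force: 24.9
```

Run:
```python
from h import *
where();deckgoal(-255,0,57)
```

```text
t 10.65 deck mm [-254.2267   -1.5256   60.6325] F deck [ 0.1373 -0.068  -1.604 ] grip 0.01994155464422177 24.902565297670662
t 10.65 pos [ 0.5772 -0.0896  0.0912] F [ 0.0878  0.271  -1.5859] grip 0.01994155464422177 24.902565297670662 q [-0.4297  0.6135  1.4215  0.1942  1.1777 -0.4388]
shift shares [-0.0143 -0.0192  0.0441] turn shares [0.0021 0.0011 0.0004]
```

Lowering in small steps until contact.

{"name": "step_arm", "arguments": {"plan": [[[0,-0.01,0.015],[0,0,0]],[[0,-0.02,0.03],[0,0,0]],[[0,-0.02,0.03],[0,0,0]]]}}

```text
time: 11.02
tool_pos: [0.5759, -0.0892, 0.0891]
orientation: [[0.07, 0.997, 0.018], [0.979, -0.072, 0.188], [0.189, 0.004, -0.982]]
contact_force: [0.6, -1.5, 2.7]
grip_width: 0.0197
grasp_force: 24.9
```

{"name": "step_arm", "arguments": {"plan": [[[0,0,0.015],[0,0,0]],[[0,0,0.025],[0,0,0]],[[0,0,0.025],[0,0,0]]]}}

```text
time: 11.4
tool_pos: [0.576, -0.0891, 0.089]
orientation: [[0.07, 0.997, 0.019], [0.98, -0.072, 0.187], [0.188, 0.005, -0.982]]
contact_force: [-4.8, -1.9, 19.2]
grip_width: 0.0201
grasp_force: 25.0
```

{"name": "step_arm", "arguments": {"plan": [[[0,0,0.015],[0,0,0]],[[0,0,0.025],[0,0,0]],[[0,0,0.025],[0,0,0]]]}}

```text
time: 11.78
tool_pos: [0.5761, -0.0891, 0.0888]
orientation: [[0.07, 0.997, 0.02], [0.98, -0.072, 0.186], [0.187, 0.007, -0.982]]
contact_force: [-11.7, -4.2, 33.0]
grip_width: 0.0198
grasp_force: 25.0
```

{"name": "step_arm", "arguments": {"plan": [[[0,0,-0.03],[0,0,0]],[[0.05,0,-0.025],[0,0,0]],[[0.1,0,-0.02],[0,0,0]],[[0.15,0,-0.015],[0,0,0]],[[0.2,0,-0.01],[0,0,0]]]}}

```text
time: 12.4
tool_pos: [0.578, -0.0746, 0.0903]
orientation: [[0.07, 0.997, 0.021], [0.98, -0.073, 0.184], [0.185, 0.008, -0.983]]
contact_force: [-0.6, -8.9, 11.1]
grip_width: 0.0198
grasp_force: 24.9
```

Run:
```python
from h import *
where();deckgoal(-235,0,58.3)
```

```text
t 12.4 deck mm [-239.3865   -1.2937   58.3961] F deck [-7.9139 -0.0454 11.8216] grip 0.019821599070476002 24.942545152734965
t 12.4 pos [ 0.578  -0.0746  0.0903] F [-0.598  -8.8942 11.0868] grip 0.019821599070476002 24.942545152734965 q [-0.4046  0.6095  1.433   0.1952  1.1603 -0.416 ]
shift shares [ 0.0545 -0.0162  0.0065] turn shares [0.0051 0.0036 0.0005]
```

{"name": "step_arm", "arguments": {"plan": [[[0.07,0,-0.005],[0,0,0]],[[0.14,0,0.003],[0,0,0]],[[0.21,0,0.01],[0,0,0]],[[0.28,0,0.017],[0,0,0]],[[0.35,0,0.024],[0,0,0]]]}}

```text
time: 13.02
tool_pos: [0.5794, -0.046, 0.0928]
orientation: [[0.07, 0.997, 0.019], [0.98, -0.072, 0.186], [0.187, 0.005, -0.982]]
contact_force: [-1.1, -7.4, 7.4]
grip_width: 0.0199
grasp_force: 24.9
```

Run:
```python
from h import *
where();deckgoal(-160,0,58.3)
for n in("top","side"): print(n,[(np.round(r["at"]).tolist(),round(r["p"],2)) for r in manip.recognise("caddy_mid",n)][:4])
snap("side","s4.png")
```

```text
t 13.03 deck mm [-210.5831   -0.6228   58.3999] F deck [-6.7689  0.525   8.0211] grip 0.019948867411440547 24.939435173291713
t 13.025 pos [ 0.5794 -0.046   0.0928] F [-1.0608 -7.3849  7.4006] grip 0.019948867411440547 24.939435173291713 q [-0.3574  0.602   1.44    0.199   1.1554 -0.371 ]
shift shares [ 0.629  -0.0077  0.0648] turn shares [0.0036 0.0026 0.0005]
top []
side [([301.0, 262.0], 0.89), ([240.0, 230.0], 0.74)]
```

Run:
```python
from h import *
b=cv2.imread("pics/s4.png");cv2.imwrite("pics/s4c.png",cv2.resize(b[170:300,170:330],(800,650),interpolation=cv2.INTER_CUBIC)[:600])
R,t=deckpose(F["p"])
for x in(-135,-113): print([(proj("side",R@(np.array([x,y,45])/1000)+t)[0]-[170,170])*5 for y in(-65,65)])
```

```text
[array([269.044 , 267.5929]), array([444.3615, 332.1805])]
[array([251.302 , 287.6834]), array([427.6839, 353.3873])]
```

View pics/s4c.png

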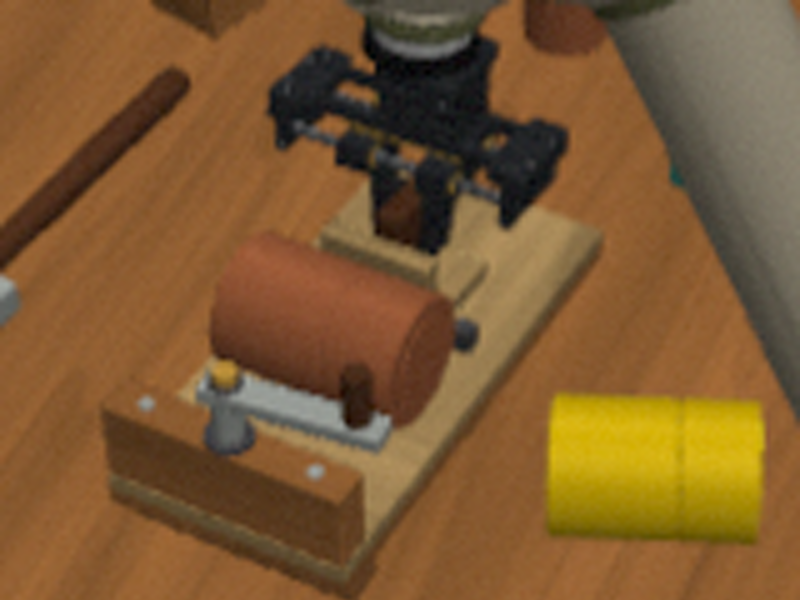

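{"name": "step_arm", "arguments": {"plan": [[[0.07,0,0.007],[0,0,0]],[[0.14,0,0.014],[0,0,0]],[[0.21,0,0.021],[0,0,0]],[[0.28,0,0.028],[0,0,0]],[[0.33,0,0.034],[0,0,0]]]}}

```text
time: 13.8
tool_pos: [0.5813, -0.0195, 0.0951]
orientation: [[0.07, 0.997, 0.019], [0.98, -0.072, 0.186], [0.187, 0.005, -0.982]]
contact_force: [-0.8, -8.0, 7.7]
grip_width: 0.0201
grasp_force: 24.9
```

{"name": "step_arm", "arguments": {"plan": [[[0.06,0,0.007],[0,0,0]],[[0.12,0,0.013],[0,0,0]],[[0.17,0,0.018],[0,0,0]],[[0.22,0,0.023],[0,0,0]],[[0.26,0,0.027],[0,0,0]]]}}

```text
time: 14.42
tool_pos: [0.5828, 0.0012, 0.097]
orientation: [[0.07, 0.997, 0.019], [0.98, -0.072, 0.186], [0.187, 0.005, -0.982]]
contact_force: [-1.1, -7.4, 6.9]
grip_width: 0.0198
grasp_force: 24.9
```

Run:
```python
from h import *
where();deckgoal(-148,0,58.3)
```

```text
t 14.43 deck mm [-163.0981   -0.5766   58.3895] F deck [-6.86    0.5404  7.5021] grip 0.019849099236071713 24.939435438718647
t 14.425 pos [0.5828 0.0012 0.097 ] F [-1.0794 -7.4292  6.8757] grip 0.019849099236071713 24.939435438718647 q [-0.2768  0.5939  1.4417  0.2036  1.1474 -0.2926]
shift shares [ 0.1877 -0.0072  0.0201] turn shares [0.0035 0.0025 0.0005]
```

{"name": "step_arm", "arguments": {"plan": [[[0.04,0,0.004],[0,0,0]],[[0.08,0,0.008],[0,0,0]],[[0.12,0,0.013],[0,0,0]],[[0.12,0,0.013],[0,0,0]]]}}

```text
time: 14.92
tool_pos: [0.5835, 0.0111, 0.0978]
orientation: [[0.07, 0.997, 0.019], [0.98, -0.072, 0.187], [0.188, 0.005, -0.982]]
contact_force: [0.3, -5.9, 8.1]
grip_width: 0.0198
grasp_force: 24.9
```

{"name": "step_arm", "arguments": {"plan": [[[0.02,0,0.002],[0,0,0]],[[0.04,0,0.004],[0,0,0]],[[0.06,0,0.006],[0,0,0]],[[0.06,0,0.006],[0,0,0]]]}}

```text
time: 15.42
tool_pos: [0.5833, 0.0164, 0.0975]
orientation: [[0.07, 0.997, 0.017], [0.98, -0.072, 0.188], [0.189, 0.003, -0.982]]
contact_force: [0.3, -5.0, 6.0]
grip_width: 0.0199
grasp_force: 25.0
```

Run:
```python
from h import *
where();deckgoal(-148,0,58.3)
```

```text
t 15.43 deck mm [-147.8919    0.0145   57.6485] F deck [-4.4532 -0.6644  6.4166] grip 0.019904772950696325 24.99992152908817
t 15.425 pos [0.5833 0.0164 0.0975] F [ 0.3022 -5.0304  6.0041] grip 0.019904772950696325 24.99992152908817 q [-0.2511  0.5933  1.4411  0.2057  1.1461 -0.2682]
shift shares [-0.0005  0.0002 -0.0082] turn shares [0.0022 0.0016 0.0006]
```

{"name": "step_arm", "arguments": {"plan": [[[0.01,0,0.008],[0,-0.01,0]],[[0.02,0,0.016],[0,-0.02,0]],[[0.02,0,0.016],[0,-0.02,0]]]}}

```text
time: 15.8
tool_pos: [0.5834, 0.0184, 0.0966]
orientation: [[0.07, 0.997, 0.015], [0.985, -0.072, 0.158], [0.159, 0.003, -0.987]]
contact_force: [0.4, -3.9, 5.9]
grip_width: 0.0194
grasp_force: 25.0
```

Run:
```python
from h import *
where();deckgoal(-142.5,0,54,lean=0)
```

```text
t 15.8 deck mm [-145.9828    0.0353   56.5822] F deck [-3.3395 -0.6364  6.2503] grip 0.019431120143820646 25.000674314796925
t 15.8 pos [0.5834 0.0184 0.0966] F [ 0.3554 -3.9073  5.9355] grip 0.019431120143820646 25.000674314796925 q [-0.2357  0.5932  1.44    0.1743  1.1372 -0.24  ]
shift shares [0.0411 0.0004 0.0353] turn shares [ 0.0022 -0.0483  0.0006]
```

Force is low and the block is rotating down into the slot, so I continue to flat.

{"name": "step_arm", "arguments": {"plan": [[[0.013,0,0.012],[0,-0.015,0]],[[0.026,0,0.024],[0,-0.03,0]],[[0.041,0,0.035],[0,-0.047,0]],[[0.041,0,0.035],[0,-0.047,0]]]}}

```text
time: 16.3
tool_pos: [0.5838, 0.0219, 0.0951]
orientation: [[0.071, 0.997, 0.01], [0.994, -0.072, 0.088], [0.089, 0.004, -0.996]]
contact_force: [-2.4, -6.8, 12.1]
grip_width: 0.0201
grasp_force: 25.0
```

Run:
```python
from h import *
where();deckgoal(-142,0,54,lean=0);print(manip.state()["ft_torque"])
R,t=deckpose(F["p"])
b=snap("side","s5.png");cv2.imwrite("pics/s5c.png",cv2.resize(b[170:280,180:310],(780,660),interpolation=cv2.INTER_CUBIC)[:600,:,::-1])
```

```text
t 16.3 deck mm [-142.6663   -0.0637   54.785 ] F deck [-5.9086  1.9161 12.6651] grip 0.0201070538981643 25.006438388954848
t 16.3 pos [0.5838 0.0219 0.0951] F [-2.4156 -6.8334 12.102 ] grip 0.0201070538981643 25.006438388954848 q [-0.2012  0.5941  1.4361  0.0983  1.1209 -0.1728]
shift shares [ 0.0083 -0.0008  0.0098] turn shares [ 0.0026 -0.001   0.0006]
[-0.7323  0.6416  0.049 ]
```

View pics/s5c.png

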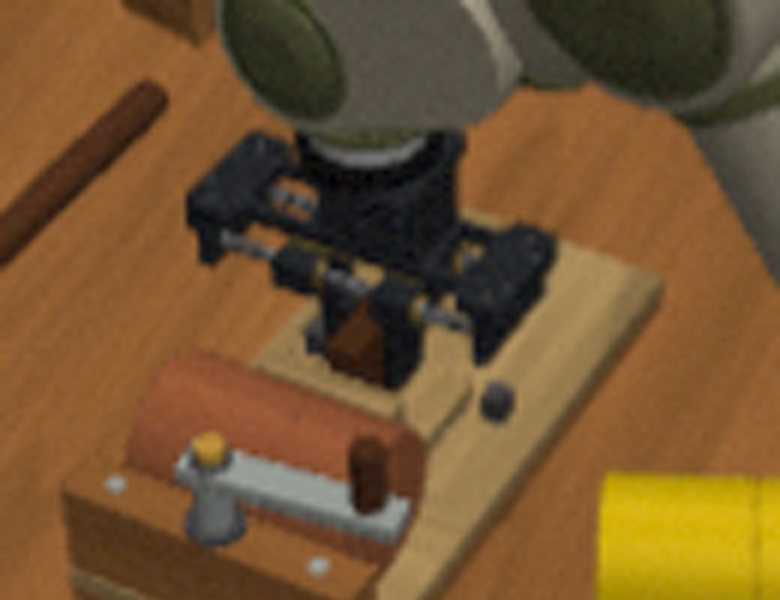

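{"name": "step_arm", "arguments": {"plan": [[[0,0,-0.01],[0,0,0]],[[0,0,-0.01],[0,0,0]],[[0,0,-0.01],[0,0,0]],[[0,0,-0.01],[0,0,0]]], "jaw": 0}}

```text
time: 16.85
tool_pos: [0.5834, 0.0222, 0.0946]
orientation: [[0.072, 0.997, 0.009], [0.993, -0.072, 0.09], [0.09, 0.002, -0.996]]
contact_force: [0.3, -0.8, -0.0]
grip_width: 0.0439
grasp_force: 0.0
```

{"name": "step_arm", "arguments": {"plan": [[[0,0,-0.2],[0,0,0]],[[0,0,-0.6],[0,0,0]],[[0,0,-1],[0,0,0]],[[0,0,-1],[0,0,0]]]}}

```text
time: 17.35
tool_pos: [0.5837, 0.0146, 0.1776]
orientation: [[0.071, 0.997, 0.015], [0.993, -0.072, 0.088], [0.089, 0.008, -0.996]]
contact_force: [-0.4, 0.5, -0.5]
grip_width: 0.0439
grasp_force: 0.0
```

{"name": "step_arm", "arguments": {"plan": [[[0,0,-0.4],[0,0,0]],[[0,0,-0.8],[0,0,0]],[[-0.5,0,-0.8],[0,0,0]],[[-1,0,-0.8],[0,0,0]]]}}

```text
time: 17.85
tool_pos: [0.5761, -0.0709, 0.2307]
orientation: [[0.071, 0.997, 0.009], [0.993, -0.071, 0.09], [0.09, 0.002, -0.996]]
contact_force: [0.5, -1.4, 0.7]
grip_width: 0.044
grasp_force: 0.0
```

Run:
```python
from h import *
where()
R,t=deckpose(F["p"])
kn=lambda a,z:R@(np.array([15-85*np.sin(a),85*np.cos(a),z])/1000)+t
o1=np.array([72/5.3+184.6,322/5.3+134.6]);o2=np.array([368/6+179.6,475/6+169.6])
for a in np.arange(0,.35,.05): print(round(a,2),proj("top",kn(a,146))[0]-o1,proj("side",kn(a,126))[0]-o2)
b=snap("side","s6.png");cv2.imwrite("pics/s6c.png",cv2.resize(b[170:280,180:310],(780,660),interpolation=cv2.INTER_CUBIC)[:600,:,::-1])
for n in("top","side"):
  im=manip.read_camera(n)
  for k in("knob","holdbar","stop_grip","caddy_mid"): print(n,k,[(np.round(r["at"],1).tolist(),round(r["p"],2)) for r in manip.recognise(k,n)][:4])
```

```text
t 17.85 deck mm [-223.5482    0.8715  197.937 ] F deck [-1.2715 -0.5805  0.7781] grip 0.04403131652766797 0.0
0.0 [-3.9972  0.4757] [-1.0173  1.1024]
0.05 [-2.3882  0.6111] [-0.3099  0.1698]
0.1 [-0.7729  0.667 ] [ 0.3291 -0.7815]
0.15 [0.8447 0.6433] [ 0.8985 -1.7489]
0.2 [2.4603 0.54  ] [ 1.3972 -2.7296]
0.25 [4.0697 0.3574] [ 1.8243 -3.7212]
0.3 [5.6688 0.096 ] [ 2.1792 -4.7209]
top knob [([199.1, 185.5], 0.67)]
top holdbar [([201.2, 187.7], 0.73), ([150.6, 169.2], 0.36)]
top stop_grip [([248.8, 178.7], 0.76)]
top caddy_mid [([221.8, 172.6], 0.87)]
side knob [([184.9, 316.3], 0.6), ([230.4, 250.4], 0.57)]
side holdbar [([232.7, 253.3], 0.89)]
side stop_grip [([356.7, 151.9], 0.9), ([312.9, 202.3], 0.65), ([245.2, 229.6], 0.58), ([187.2, 317.7], 0.46)]
side caddy_mid [([221.9, 240.5], 0.97), ([301.6, 261.6], 0.59)]
```

View pics/s6c.png

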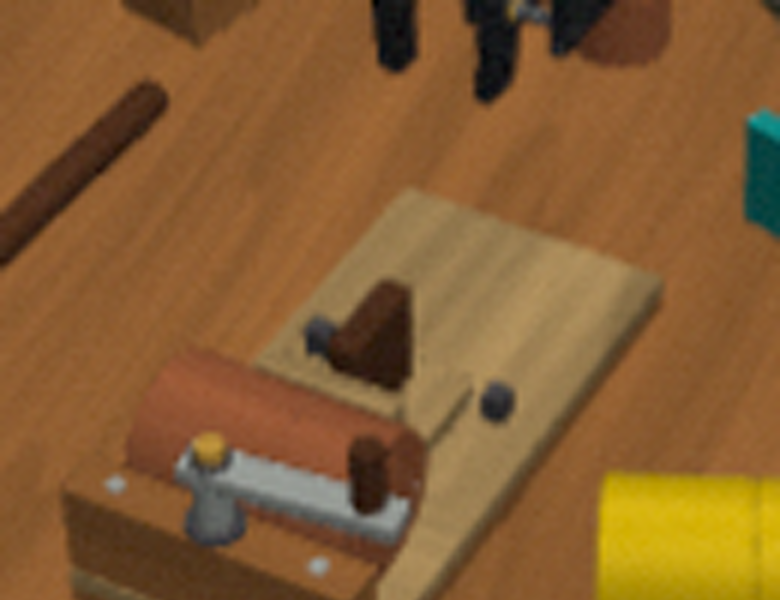

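The block sits flat with its fin free at crop (380,340). The caddy is against the fence and the bar is at about 0.1 rad with the knob near deck (6,85). I move above the knob.

{"name": "step_arm", "arguments": {"plan": [[[0.5,-0.2,0],[0,0,0]],[[1,-0.4,0],[0,0,0]],[[1,-0.4,0],[0,0,0]]]}}

```text
time: 18.77
tool_pos: [0.5496, 0.0138, 0.2389]
orientation: [[0.068, 0.998, 0.01], [0.994, -0.069, 0.09], [0.09, 0.003, -0.996]]
contact_force: [-0.0, 0.0, 0.4]
grip_width: 0.0442
grasp_force: 0.0
```

{"name": "step_arm", "arguments": {"plan": [[[0.5,-0.2,0],[0,0,0]],[[1,-0.4,0],[0,0,0]],[[1,-0.4,0],[0,0,0]]]}}

```text
time: 19.15
tool_pos: [0.5238, 0.0946, 0.2456]
orientation: [[0.069, 0.998, 0.009], [0.994, -0.069, 0.089], [0.09, 0.003, -0.996]]
contact_force: [0.6, -0.9, -0.4]
grip_width: 0.044
grasp_force: 0.0
```

{"name": "step_arm", "arguments": {"plan": [[[0.4,-0.1,0],[0,0,0]],[[0.86,-0.25,0],[0,0,0]],[[0.86,-0.25,0.1],[0,0,0]],[[0.86,-0.25,0.1],[0,0,0]]]}}

```text
time: 19.65
tool_pos: [0.5096, 0.1626, 0.2425]
orientation: [[0.072, 0.997, 0.008], [0.993, -0.073, 0.089], [0.089, 0.001, -0.996]]
contact_force: [0.2, -0.1, -0.1]
grip_width: 0.0439
grasp_force: 0.0
```

Run:
```python
from h import *
where();deckgoal(6.5,84.6,130,lean=0);deckgoal(6.5,84.6,175,lean=0)
b=snap("side","s7.png");a=snap("top","t7.png")
l=cv2.resize(b[190:270,190:270],(400,400),interpolation=cv2.INTER_CUBIC);r=cv2.resize(a[150:230,160:240],(400,400),interpolation=cv2.INTER_CUBIC)
cv2.imwrite("pics/k7.png",cv2.hconcat([l,r])[:,:,::-1])
```

```text
t 19.65 deck mm [  4.6415  84.1019 189.8388] F deck [-0.1103 -0.1692 -0.1206] grip 0.04391232920375223 0.0
t 19.65 pos [0.5096 0.1626 0.2425] F [ 0.1615 -0.1113 -0.1297] grip 0.04391232920375223 0.0 q [0.0477 0.3518 1.3853 0.0899 1.3932 0.1052]
shift shares [ 0.0217 -0.0072  0.748 ] turn shares [ 0.0008 -0.0013 -0.0004]
t 19.65 pos [0.5096 0.1626 0.2425] F [ 0.1615 -0.1113 -0.1297] grip 0.04391232920375223 0.0 q [0.0477 0.3518 1.3853 0.0899 1.3932 0.1052]
shift shares [ 0.0229 -0.0065  0.1855] turn shares [ 0.0008 -0.0013 -0.0004]
```

View pics/k7.png

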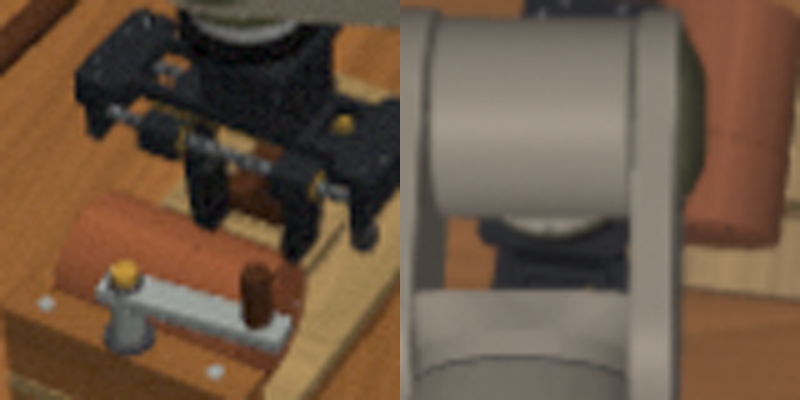

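The open fingers bracket the knob laterally: tips at crop (210,225) and (300,255), knob at (257,295). I descend and grip lightly.

{"name": "step_arm", "arguments": {"plan": [[[0.02,0,0.2],[0,0,0]],[[0.02,0,0.45],[0,0,0]],[[0.02,0,0.65],[0,0,0]],[[0.02,0,0.75],[0,0,0]],[[0.02,0,0.75],[0,0,0]]]}}

```text
time: 20.38
tool_pos: [0.51, 0.1703, 0.1837]
orientation: [[0.072, 0.997, 0.009], [0.993, -0.073, 0.089], [0.09, 0.002, -0.996]]
contact_force: [0.3, -0.2, 0.8]
grip_width: 0.0443
grasp_force: 0.0
```

{"name": "step_arm", "arguments": {"plan": [[[0,0,0],[0,0,0]],[[0,0,0],[0,0,0]],[[0,0,0],[0,0,0]],[[0,0,0],[0,0,0]],[[0,0,0],[0,0,0]]], "jaw": -1, "squeeze": 8}}

```text
time: 21.0
tool_pos: [0.5099, 0.1707, 0.1841]
orientation: [[0.072, 0.997, 0.01], [0.993, -0.072, 0.089], [0.09, 0.003, -0.996]]
contact_force: [0.1, -0.6, 3.3]
grip_width: 0.0174
grasp_force: 8.0
```

Run:
```python
from h import *
where();print(manip.state()["orientation"])
for a in np.linspace(.1,1.57,11): print(round(a,2),np.round(np.array([-(np.sin(a)-np.sin(.1)),-(np.cos(a)-np.cos(.1))])*85/80,3))
```

```text
t 21.0 deck mm [  7.6863  84.3403 130.9422] F deck [-0.3008 -0.1448  3.3498] grip 0.017405484677181813 7.9997881525196135
[[ 0.0716  0.9974  0.0096]
 [ 0.9934 -0.0721  0.0894]
 [ 0.0899  0.0031 -0.9959]]
0.1 [-0. -0.]
0.25 [-0.154  0.027]
0.39 [-0.302  0.076]
0.54 [-0.441  0.146]
0.69 [-0.569  0.236]
0.84 [-0.682  0.344]
0.98 [-0.778  0.467]
1.13 [-0.854  0.603]
1.28 [-0.911  0.748]
1.42 [-0.945  0.901]
1.57 [-0.956  1.056]
```

{"name": "step_arm", "arguments": {"plan": [[[-0.15,0.03,-0.02],[0,0,0]],[[-0.3,0.08,-0.02],[0,0,0]],[[-0.44,0.15,-0.02],[0,0,0]],[[-0.57,0.24,-0.02],[0,0,0]],[[-0.57,0.24,-0.02],[0,0,0]]]}}

```text
time: 21.62
tool_pos: [0.5248, 0.1216, 0.1805]
orientation: [[0.073, 0.997, 0.004], [0.994, -0.073, 0.087], [0.087, -0.002, -0.996]]
contact_force: [-7.1, -5.6, -4.1]
grip_width: 0.0173
grasp_force: 8.0
```

Run:
```python
from h import *
where()
R,t=deckpose(F["p"]); im=manip.read_camera("side")
print([(np.round(r["at"],1).tolist(),round(r["p"],2)) for r in manip.recognise("knob","side")][:3],[(a,proj("side",R@(np.array([15-85*np.sin(a),85*np.cos(a),126])/1000)+t)[0]) for a in(.1,.7)])
```

```text
t 21.62 deck mm [-40.4273  65.994  131.5119] F deck [-6.479   6.72   -3.5069] grip 0.017258495920670334 8.001538517419249
[([231.4, 245.5], 0.69)] [(0.1, array([241.2624, 247.9851])), (0.7, array([243.3348, 236.0602]))]
```

{"name": "step_arm", "arguments": {"plan": [[[-0.12,0.1,0],[0,0,0]],[[-0.22,0.22,0],[0,0,0]],[[-0.295,0.36,0],[0,0,0]],[[-0.35,0.5,0],[0,0,0]],[[-0.385,0.65,0],[0,0,0]]]}}

```text
time: 22.35
tool_pos: [0.5754, 0.0876, 0.1783]
orientation: [[0.073, 0.997, 0.007], [0.993, -0.073, 0.088], [0.088, 0.001, -0.996]]
contact_force: [-3.5, -2.4, -2.5]
grip_width: 0.0179
grasp_force: 8.0
```

{"name": "step_arm", "arguments": {"plan": [[[-0.01,0.08,0],[0,0,0]],[[-0.01,0.15,0],[0,0,0]],[[-0.01,0.15,0],[0,0,0]]]}}

```text
time: 22.72
tool_pos: [0.5878, 0.0869, 0.1785]
orientation: [[0.072, 0.997, 0.01], [0.993, -0.073, 0.088], [0.088, 0.003, -0.996]]
contact_force: [-0.2, -5.8, -5.8]
grip_width: 0.0175
grasp_force: 8.0
```

Run:
```python
from h import *
where()
```

```text
t 22.73 deck mm [-70.5407   0.612  132.1205] F deck [-6.2718 -0.2135 -5.2466] grip 0.017548295534133448 8.009903070051223
```

{"name": "step_arm", "arguments": {"plan": [[[0.01,0.02,0],[0,0,0]],[[0.01,0.03,0],[0,0,0]],[[0.01,0.03,0],[0,0,0]]]}}

```text
time: 23.1
tool_pos: [0.5884, 0.087, 0.1784]
orientation: [[0.072, 0.997, 0.005], [0.994, -0.072, 0.086], [0.087, -0.001, -0.996]]
contact_force: [-9.6, -10.3, -1.7]
grip_width: 0.0178
grasp_force: 8.0
```

{"name": "step_arm", "arguments": {"plan": [[[0,0.02,0],[0,0,0]],[[0,0.03,0],[0,0,0]],[[0,0.03,0],[0,0,0]]]}}

```text
time: 23.48
tool_pos: [0.5894, 0.087, 0.1783]
orientation: [[0.072, 0.997, 0.001], [0.994, -0.072, 0.086], [0.086, -0.005, -0.996]]
contact_force: [-17.3, -10.5, 1.6]
grip_width: 0.0195
grasp_force: 8.0
```

Run:
```python
from h import *
where()
```

```text
t 23.48 deck mm [-70.3303  -0.9207 131.9769] F deck [-11.5209  16.499    2.6036] grip 0.0195032350770121 7.992403954267502
```

At the stop: the reaction rises while the position holds at y≈0. I release and lift.

{"name": "step_arm", "arguments": {"plan": [[[0,0,0],[0,0,0]],[[0,0,0],[0,0,0]],[[0,0,0],[0,0,0]],[[0,0,0],[0,0,0]]], "jaw": 0}}

```text
time: 23.98
tool_pos: [0.5923, 0.0885, 0.179]
orientation: [[0.071, 0.997, 0.01], [0.993, -0.072, 0.09], [0.09, 0.003, -0.996]]
contact_force: [0.8, -0.8, 0.1]
grip_width: 0.0441
grasp_force: 0.0
```

{"name": "step_arm", "arguments": {"plan": [[[0,0,-0.2],[0,0,0]],[[0,0,-0.6],[0,0,0]],[[0,0,-1],[0,0,0]],[[0,0,-1],[0,0,0]]]}}

```text
time: 24.48
tool_pos: [0.5921, 0.0811, 0.2608]
orientation: [[0.071, 0.997, 0.014], [0.993, -0.072, 0.089], [0.09, 0.008, -0.996]]
contact_force: [0.4, -0.2, -0.2]
grip_width: 0.044
grasp_force: 0.0
```

{"name": "step_arm", "arguments": {"plan": [[[-0.5,0,-0.2],[0,0,0]],[[-1,0,-0.4],[0,0,0]],[[-1,0,-0.4],[0,0,0]]]}}

```text
time: 24.85
tool_pos: [0.5854, -0.0031, 0.2827]
orientation: [[0.075, 0.997, 0.009], [0.993, -0.075, 0.089], [0.09, 0.003, -0.996]]
contact_force: [0.0, 0.9, -0.6]
grip_width: 0.0438
grasp_force: 0.0
```

{"name": "step_arm", "arguments": {"plan": [[[-0.5,0,0],[0,0,0]],[[-1,0,0],[0,0,0]],[[-1,0,0],[0,0,0]]]}}

```text
time: 25.22
tool_pos: [0.5794, -0.0816, 0.2743]
orientation: [[0.074, 0.997, 0.007], [0.993, -0.074, 0.09], [0.091, 0.0, -0.996]]
contact_force: [-0.1, 0.3, -0.2]
grip_width: 0.0441
grasp_force: 0.0
```

Run:
```python
from h import *
where()
b=snap("side","s8.png");a=snap("top","t8.png")
l=cv2.resize(b[190:270,190:270],(400,400),interpolation=cv2.INTER_CUBIC);r=cv2.resize(a[140:220,185:265],(400,400),interpolation=cv2.INTER_CUBIC)
cv2.imwrite("pics/k8.png",cv2.hconcat([l,r])[:,:,::-1])
R,t=deckpose(F["p"])
for a in(1.45,1.57): print(a,(proj("top",R@(np.array([15-85*np.sin(a),85*np.cos(a),146])/1000)+t)[0]-[185,140])*5+[400,0],(proj("side",R@(np.array([15-85*np.sin(a),85*np.cos(a),126])/1000)+t)[0]-190)*5)
```

```text
t 25.23 deck mm [-230.1803   -3.1886  242.2809] F deck [ 0.2404  0.0865 -0.1795] grip 0.04408070067421704 0.0
1.45 [621.8482 158.4808] [212.3602 171.3479]
1.57 [625.2314 140.0367] [198.4344 165.4433]
```

View pics/k8.png

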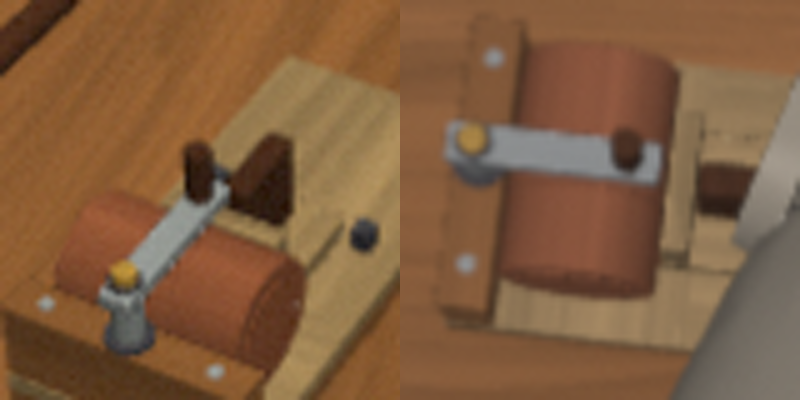

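The bar lies over the caddy, with the knob at crop (199,170) in the side view and (627,143) in the top view, matching 1.57 rad. The block is seated and free, so I hand in the job.

```bash
python3 -c "
from bench import manip
print(manip.job_done())"
```

```text
the job is handed in; nothing more can be done
None
```

The job is handed in at about 25 s: the caddy is against the fence, the stop block's key is in the slot with the block flat behind it, and the hold-down bar is at its stop over the caddy, with the cup, small caddy and steel block never approached, though I did not re-check their positions at the end.

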